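# Put the big wire spool away in the fly-tying box

### The job

Put the big wire spool away: swing the wooden box's lid up until it stands open by itself, stand the biggest of the three spools upright on the floor of the box and let go of it. Then lower the lid until it is fully shut.

Things in the scene. Friction and masses are not known exactly. Their poses are not given: they have to be found in the camera images.
- case: Plain brown wooden box fixed to the bench, 170 (x) x 180 (y) x 68 mm high, walls 6 mm, cork-lined inner floor 8 mm above the bench, inside 158 x 168 mm, empty. Origin: centre of its underside, on the bench. Its x axis points level from the front (knob side) to the hinge side, roughly away from the robot; z up. The lid's hinge line runs along the box's y axis at x = +85 mm, z = 68.5 mm.
- lid (a joint): Angle of the lid about the hinge, rad: 0 shut, 1.57 upright, stop at 1.9; it may start a little ajar. The lid is wood, 170 x 180 x 8 mm, 0.2 kg, on a stiff friction hinge (about 0.25 N m): it stays at whatever angle it is left and must be moved both ways.
- lid_handle (a point): Grip point of the brass knob on the lid's outer face, centred across the lid: 140 mm from the hinge line along the lid, standing 43 mm from the lid's inner face (35 mm from its outer face). The knob is a round head 28 mm across, 16 mm long, on a 12 mm stem; its end is 43 mm from the outer face. Pinched from above with the fingers closing along the box's y axis, it turns between them as the lid swings. On an upright lid the knob points away from the robot.
- spool_center (a point): Centre (half-way up) of the big wire spool, standing upright on the bench: black flanges 46 mm across, copper wire 42 mm across between them, 48 mm tall, about 0.15 kg; z axis along the spool's axis, up. Two spools of the same make but only 28 mm across and 28 mm tall stand nearby and are not wanted.
Not all that is in view belongs to the job. Of the things shaped like the case, the brown one is meant. Leave any turquoise look-alike of the part that bears spool_center alone.

How it is judged:
By the outcome, as a careful person would: the job done as asked, in the order asked, and still so for the second after the job is handed in, with the robot touching nothing.
It also fails if it takes over 72 s, if anything falls off the work surface, if the arm or the gripper's body presses on something with over 40 N, if the wrist force passes 120 N, or if a joint passes its speed limit or range.

### The arm

A 7-joint arm with a two-finger parallel gripper is mounted at the origin on the work surface. World frame = base frame: x ahead of the robot, y to its left, z up, the work surface at z = 0. Lengths are in m, angles in rad, forces in N, time in s.
With the tool pointing down it reaches from about 0.4 to 0.85 m from the base axis. Payload 4.5 kg.
Tool frame: the origin (TCP) lies midway between the tips of the shut fingers; the grasp point (between the pads) lies 19 mm behind it; z points along the fingers, y is the direction in which the jaws open and shut (so a half turn about z gives the same grasp; the last joint's range is limited). The gripper opens to 88 mm and grips with 3 to 60 N. Pads are 18 mm wide; open, the fingers measure 123 mm over their backs; the gripper's body (75 mm by 187 mm) begins 45 mm behind the grasp point.
Start: joints at [1.314, 0.689, -0.195, 1.565, 0.157, 0.902, -0.215], TCP at [0.179, -0.599, 0.239] pointing down, gripper open.
Joint ranges: [-3.01, 3.01], [-0.46, 2.08], [-1.47, 1.51], [0.13, 2.56], [-1, 4.14], [0.04, 2.09], [-2.66, 2.66]. Speed limits (rad/s): [2.57, 2.57, 3.14, 3.14, 3.14, 3.14, 3.14].

### API

Orientations are given as a unit quaternion [x, y, z, w].
In Python, from plant import r, viewer gives the robot as it stands.
- The arm moves only by the tool play_rows, never from a script. Its argument "commands" is a list of rows, each an object with "delta_rot": the turn, a rotation vector about the tool's x, y, z normalised to -1 to 1, where 1 is pi rad, a list of three; "travel": the shift along the tool's x, y, z normalised to -1 to 1, where 1 is 15 cm, a list of three; "gripper": the opening, from -1 (shut) to 1 (fully open). In form: [{"delta_rot": [wx, wy, wz], "travel": [x, y, z], "gripper": gripper}, ...]. A call has 1 to 12 rows; each row is the pose to reach, as a shift and turn from the pose commanded when the call began, along the tool's axes at that moment, turning the shorter way round; what a row does not reach only later rows make up. A row lasts 1/8 s, in which the tool goes at most 62.5 mm and 10.7 degrees, less where a joint would pass 70% of its speed; a pose out of reach is approached as far as the arm can. A call with a number of a shift or a turn outside -1 to 1 is refused whole. A call with a gripper value outside its range is refused whole. The fingers move at their own pace and stop on an object; "force" is the grip in N (left out, the last holds). Time passes only in rows, so rows that repeat a pose let the fingers close. It gives the time, the measured TCP pose, the force and the opening at its end, in the units of the state.
- r.get_state(): the state, without advancing time (a new reading comes with each control period).
- viewer.snapshot(name): name is "scene" or "top" or "wrist"; returns a dict with "color" (420x560x3 uint8, red, green, blue), "z_map" (420x560 float32, m along the optical axis (not along the pixel's ray), 0 where there is no reading), "fx", "fy", "cx", "cy" (pixels), "origin" and "attitude" of the camera in the world. Camera axes: x right, y up, looking along -z (the intrinsics and any distortion apply to the point x, -y, -z); pixel columns grow to the right and rows downward; lengths in m; the calibration is good to about 2 mm. A picture is of the moment at which its call begins.
- r.finish_job(): hands the job in, once; it reports no verdict.
Trained networks look in the newest picture that a camera, given by its name, has taken for a name from the list of things; names that differ only in an ending like _2 or _b are one class to them, and where a whole thing is asked for, a point or a joint stands for the part that bears it (a point fixed in the world has none). Each returns a list of dicts, best first, with "conf" (0 to 1); they miss things now and then, are a little off and sometimes report something else, mostly with a low value. They report only what shows in the picture. A call takes as long as a camera call. They do not tell look-alikes from the thing itself.
- viewer.outline_of(camera, label): "pixels" (420x560 bool, what is visible of it) and "at" ([column, row] in pixels, amid what is visible of it).
- viewer.pinpoint(camera, label): "at" ([column, row] in pixels: a listed point, or the origin of a listed thing).
The state is a dict: "clock": time; "q": joint angles; "qd": joint speeds; "joint_torque": joint torques, N m; "tool_pos": TCP position; "eef_rot": TCP orientation; "contact_force": force on the tool from outside, world axes, zero at the start; "moment": the same for the moment, N m; "opening": opening from 0.0 (shut) to 1.0 (fully open).
Only numpy, scipy, OpenCV 4.12 (cv2) and the standard library are available. Lean on these libraries where they do the work, as an engineer would, in place of code of your own. Each camera call takes 0.05 s, during which the arm holds its last target. There are 200 camera calls.

## Working session

There is one attempt and no reset: what is moved stays moved. The work goes in short steps, Python scripts to look and compute and a tool call to move; the robot and the scene stay as the last step left them, time stands still between calls to the robot, and variables do not carry over. Pictures are saved under pics/ and viewed, about 8 in all and at most 12, crops included, and the job is handed in when it is done.

Besides the shell and the picture viewer there is one more tool, called after "Request:" by a JSON object that holds its "name" and its "arguments". play_rows: Moves the arm, as the interface text tells. Its arguments: {"type":"object","properties":{"commands":{"type":"array","items":{"type":"object","properties":{"delta_rot":{"type":"array","items":{"type":"number","minimum":-1,"maximum":1}},"travel":{"type":"array","items":{"type":"number","minimum":-1,"maximum":1}},"gripper":{"type":"number"}}}},"force":{"type":"number"}},"required":["commands"]}

```bash
mkdir -p pics; ls; cat > h.py <<'E'
import numpy as np, cv2
from scipy.spatial.transform import Rotation as R
from plant import r, viewer
def snap(n,save=None):
    s=viewer.snapshot(n)
    if save: cv2.imwrite(f'pics/{save}.png',s['color'][:,:,::-1])
    return s
def att(s):
    a=np.array(s['attitude'],float)
    return R.from_quat(a).as_matrix() if a.size==4 else a.reshape(3,3)
def cloud(s):
    v,u=np.mgrid[0:420,0:560]; z=s['z_map']
    p=np.stack([(u-s['cx'])/s['fx']*z,-(v-s['cy'])/s['fy']*z,-z],-1)
    return p@att(s).T+np.array(s['origin'])
def plane(s,at,h):
    d=att(s)@np.array([(at[0]-s['cx'])/s['fx'],-(at[1]-s['cy'])/s['fy'],-1]); o=np.array(s['origin'])
    return o+d*(h-o[2])/d[2]
def todelta(dw):  # world shift -> tool travel units
    q=R.from_quat(r.get_state()['eef_rot']); return q.inv().apply(dw)/0.15
np.set_printoptions(precision=4,suppress=True)
E
python3 - <<'E'
from h import *
s=snap('scene'); t=snap('top')
print(t.keys(), t['origin'],t['attitude'],s['origin'])
cv2.imwrite('pics/a.png',np.hstack([s['color'],t['color']])[:,:,::-1][:, :])
im=cv2.imread('pics/a.png'); cv2.imwrite('pics/top0.png',t['color'][:,:,::-1]);cv2.imwrite('pics/sc0.png',s['color'][:,:,::-1])
for cam,sn in (('top',t),('scene',s)):
    c=cloud(sn)
    for n in ('case','lid_handle','spool_center','lid'):
        for d in viewer.pinpoint(cam,n) if n!='lid' else viewer.outline_of(cam,n):
            a=np.round(d['at']).astype(int); print(cam,n,round(d['conf'],2),a,c[min(a[1],419),min(a[0],559)])
print(r.get_state()['tool_pos'],r.get_state()['eef_rot'])
E
```

```text
pics
dict_keys(['color', 'z_map', 'fx', 'fy', 'cx', 'cy', 'origin', 'attitude']) [ 0.2768 -0.0915  1.1409] [-0.058   0.0659  0.713  -0.6957] [ 1.0367 -0.282   0.9288]
top case 0.95 [174 168] [0.5578 0.1302 0.0961]
top case 0.77 [365 286] [ 0.2671 -0.3168  0.0766]
top case 0.33 [156 178] [0.5218 0.1602 0.1461]
top lid_handle 0.95 [155 178] [0.5214 0.162  0.148 ]
top lid_handle 0.91 [374 306] [ 0.2228 -0.3262  0.1151]
top spool_center 0.86 [332 212] [ 0.4492 -0.2519  0.0486]
top spool_center 0.74 [304 198] [ 0.4862 -0.1838  0.0483]
top spool_center 0.63 [291 231] [ 0.404  -0.1486  0.0517]
top lid 0.95 [376 282] [ 0.2757 -0.3426  0.0792]
top lid 0.76 [168 166] [0.5639 0.1453 0.0931]
scene case 0.88 [396 239] [0.6202 0.1112 0.0856]
scene case 0.55 [181 188] [ 0.3368 -0.3253  0.0803]
scene lid_handle 0.91 [400 187] [0.5271 0.1509 0.145 ]
scene lid_handle 0.71 [170 144] [ 0.2215 -0.3275  0.118 ]
scene spool_center 0.88 [260 209] [ 0.4275 -0.1525  0.0456]
scene spool_center 0.88 [258 243] [ 0.5159 -0.1813  0.0399]
scene spool_center 0.55 [228 228] [ 0.4614 -0.2397  0.049 ]
scene lid 0.69 [170 173] [ 0.2784 -0.3442  0.0762]
scene lid 0.65 [400 221] [0.582  0.1377 0.0916]
[ 0.1792 -0.5988  0.2387] [0.9894 0.1449 0.     0.    ]
```

```bash
python3 -c "
import cv2,numpy as np
a=cv2.imread('pics/top0.png');b=cv2.imread('pics/sc0.png')
cv2.imwrite('pics/top1.png',cv2.resize(a[100:340,80:440],(800,533),interpolation=cv2.INTER_CUBIC))
cv2.imwrite('pics/sc1.png',b)"
```

```text
(no output)
```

View pics/top1.png

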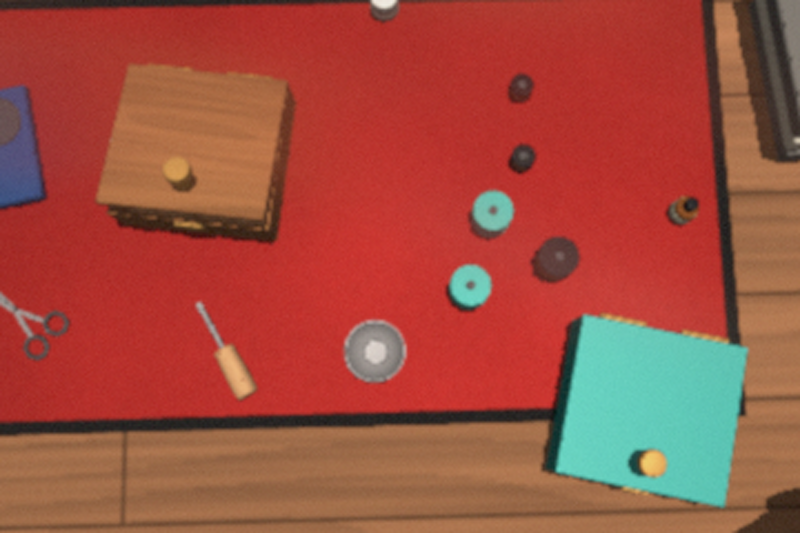

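View pics/sc1.png

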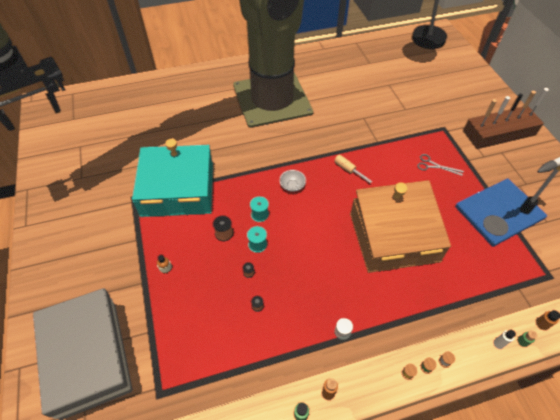

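Candidates (top image px): black big spool (331,217), turquoise (302,195) and (291,228), small black (314,139) and (315,171). In the scene image the black one is at (222,228). I choose the big black spool by size and colour. The brown case is at about (168,166).

```bash
python3 - <<'E'
from h import *
t=snap('top'); s=snap('scene'); allp=[]
for n,sn in (('top',t),('scene',s)):
    c=cloud(sn).reshape(-1,3)
    m=(abs(c[:,0]-.585)<.14)&(abs(c[:,1]-.14)<.14)
    p=c[m]; p=p[(p[:,2]>.066)&(p[:,2]<.135)]
    # RANSAC-ish plane fit
    w=np.ones(len(p),bool)
    for i in range(15):
        A=np.c_[p[:,:2],np.ones(len(p))]; k=np.linalg.lstsq(A[w],p[w,2],rcond=None)[0]; e=p[:,2]-A@k; w=abs(e)<max(.004,.02-.003*i)
    L=p[w]; rect=cv2.minAreaRect((L[:,:2]*1000).astype(np.float32))
    print(n,'plane',k,'rms',e[w].std(),'rect',rect, 'gradient dir deg',np.degrees(np.arctan2(-k[1],-k[0])),'angle',np.arctan(np.hypot(k[0],k[1])))
    print(cv2.boxPoints(rect)/1000)
    kn=c[m]; kn=kn[kn[:,2]>.125]; print('knob',len(kn),kn.mean(0),kn.max(0),kn.min(0))
    # bench
    b=c[(abs(c[:,0]-.5)<.03)&(abs(c[:,1]+.03)<.03)]; print('bench z',np.median(b[:,2]))
    q=c[(abs(c[:,0]-.449)<.05)&(abs(c[:,1]+.245)<.05)]
    q=q[q[:,2]>.040]; print('spool',len(q),q.mean(0),q.min(0),q.max(0),cv2.minEnclosingCircle((q[:,:2]*1000).astype(np.float32)))
for n,sn in (('top',t),('scene',s)):
    for d in viewer.pinpoint(n,'spool_center'): print(n,'spool pinpoint',d['conf'],d['at'],plane(sn,d['at'],.024))
    for d in viewer.pinpoint(n,'case')[:2]: print(n,'case',d['conf'],d['at'],plane(sn,d['at'],0))
    for d in viewer.pinpoint(n,'lid_handle')[:2]: print(n,'h',d['conf'],d['at'],plane(sn,d['at'],.135))
a=t['color'][195:240,275:355];b=s['color'][195:262,200:280]
cv2.imwrite('pics/crop.png',np.hstack([cv2.resize(a,(400,300)),cv2.resize(b,(358,300))])[:,:,::-1])
E
```

```text
top plane [-0.1954  0.0259  0.2005] rms 0.0016953486944423593 rect ((572.8857421875, 146.97079467773438), (180.7249755859375, 169.82174682617188), 82.41313934326172) gradient dir deg -7.560220548044967 angle 0.19466173955147428
[[0.4768 0.0686]
 [0.6451 0.0462]
 [0.669  0.2253]
 [0.5006 0.2478]]
knob 131 [0.5244 0.1519 0.1437] [0.539  0.1653 0.1499] [0.5126 0.1396 0.1283]
bench z 0.00041757656756624684
spool 276 [ 0.4434 -0.2475  0.0474] [ 0.4191 -0.272   0.0423] [ 0.4988 -0.1962  0.0531] ((462.4600830078125, -232.4038543701172), 50.8437385559082)
scene plane [-0.196   0.0243  0.2005] rms 0.0016156168642758983 rect ((575.9342651367188, 146.48928833007812), (182.3507080078125, 174.24839782714844), 82.4329833984375) gradient dir deg -7.072296917724261 angle 0.19503241501457255
[[0.4776 0.0676]
 [0.6503 0.0446]
 [0.6743 0.2254]
 [0.5016 0.2483]]
knob 137 [0.5294 0.1503 0.1416] [0.5411 0.1657 0.1504] [0.5155 0.1381 0.1262]
bench z 0.0004007471866901424
spool 273 [ 0.4464 -0.2477  0.0476] [ 0.4192 -0.2741  0.0413] [ 0.4985 -0.1955  0.0513] ((461.42669677734375, -230.78689575195312), 51.14876937866211)
top spool pinpoint 0.88 [300.2, 200.0] [ 0.4859 -0.176   0.024 ]
top spool pinpoint 0.77 [334.3, 215.7] [ 0.4435 -0.2608  0.024 ]
top spool pinpoint 0.68 [291.7, 231.5] [ 0.4059 -0.1517  0.024 ]
top case 0.92 [176.9, 169.9] [0.5783 0.1429 0.    ]
top case 0.64 [364.7, 282.0] [ 0.2764 -0.3329  0.    ]
top h 0.92 [157.8, 176.4] [0.5282 0.159  0.135 ]
top h 0.77 [372.3, 309.0] [ 0.2176 -0.3175  0.135 ]
scene spool pinpoint 0.94 [259.9, 209.8] [ 0.4149 -0.1502  0.024 ]
scene spool pinpoint 0.62 [220.8, 225.9] [ 0.4341 -0.2539  0.024 ]
scene case 0.81 [178.2, 192.2] [ 0.2824 -0.3387  0.    ]
scene h 0.91 [171.4, 143.2] [ 0.2369 -0.3228  0.135 ]
scene h 0.57 [400.9, 187.5] [0.5225 0.1578 0.135 ]
```

View pics/crop.png

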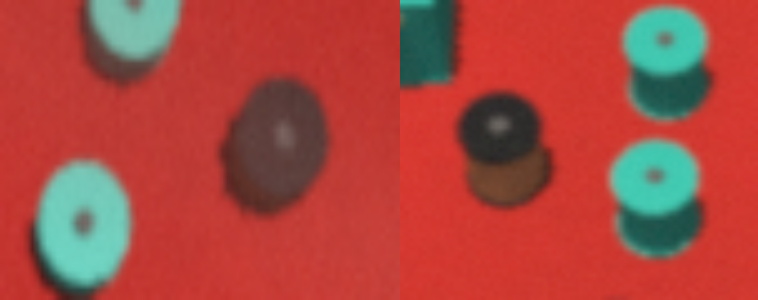

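The crop confirms it: black flanges and copper wire, at top px (331,217) and scene px (221,222). The turquoise ones are decoys. The lid is ajar by about 0.195 rad. The case is at about (0.571, 0.147) with yaw −7.4°, and the knob is at about (0.527, 0.152, 0.138), matching the model. Now I move toward the knob.

Request:
{"name": "play_rows", "arguments": {"commands": [{"delta_rot": [0, 0, 0], "travel": [0.36, -0.41, 0], "gripper": 1}, {"delta_rot": [0, 0, 0], "travel": [0.73, -0.83, 0], "gripper": 1}, {"delta_rot": [0, 0, 0], "travel": [0.73, -0.83, 0], "gripper": 1}, {"delta_rot": [0, 0, 0], "travel": [0.73, -0.83, 0], "gripper": 1}]}}

```text
clock: 1.4
tool_pos: [0.2505, -0.4451, 0.2391]
eef_rot: [0.989, 0.148, 0.0, -0.001]
contact_force: [-1.7, -1.2, -0.2]
opening: 0.997
```

Request:
{"name": "play_rows", "arguments": {"commands": [{"delta_rot": [0, 0, 0], "travel": [0.36, -0.41, 0], "gripper": 1}, {"delta_rot": [0, 0, 0], "travel": [0.73, -0.83, 0], "gripper": 1}, {"delta_rot": [0, 0, 0], "travel": [0.73, -0.83, 0], "gripper": 1}]}}

```text
clock: 1.78
tool_pos: [0.3186, -0.2964, 0.2389]
eef_rot: [0.989, 0.145, 0.0, 0.0]
contact_force: [-0.1, -0.6, 0.4]
opening: 1.002
```

Request:
{"name": "play_rows", "arguments": {"commands": [{"delta_rot": [0, 0, 0], "travel": [0.36, -0.41, 0], "gripper": 1}, {"delta_rot": [0, 0, 0], "travel": [0.73, -0.83, 0], "gripper": 1}, {"delta_rot": [0, 0, 0], "travel": [0.73, -0.83, 0], "gripper": 1}]}}

```text
clock: 2.15
tool_pos: [0.3887, -0.1454, 0.239]
eef_rot: [0.989, 0.145, 0.001, 0.0]
contact_force: [-0.1, 0.3, -0.0]
opening: 0.999
```

Request:
{"name": "play_rows", "arguments": {"commands": [{"delta_rot": [0, 0, 0], "travel": [0.36, -0.41, 0], "gripper": 1}, {"delta_rot": [0, 0, 0], "travel": [0.73, -0.83, 0], "gripper": 1}, {"delta_rot": [0, 0, 0], "travel": [0.73, -0.83, 0], "gripper": 1}]}}

```text
clock: 2.52
tool_pos: [0.4583, 0.006, 0.2389]
eef_rot: [0.989, 0.146, 0.001, -0.0]
contact_force: [0.5, -1.3, -0.7]
opening: 0.998
```

Request:
{"name": "play_rows", "arguments": {"commands": [{"delta_rot": [0, 0, 0.05], "travel": [0.36, -0.41, 0], "gripper": 1}, {"delta_rot": [0, 0, 0.1], "travel": [0.73, -0.83, 0], "gripper": 1}, {"delta_rot": [0, 0, 0.134], "travel": [0.73, -0.83, 0], "gripper": 1}, {"delta_rot": [0, 0, 0.134], "travel": [0.73, -0.83, 0], "gripper": 1}, {"delta_rot": [0, 0, 0.134], "travel": [0.73, -0.83, 0], "gripper": 1}]}}

```text
clock: 3.15
tool_pos: [0.5255, 0.1527, 0.2385]
eef_rot: [0.998, -0.066, -0.0, 0.001]
contact_force: [0.1, -0.7, 0.4]
opening: 0.997
```

```bash
cat >> h.py <<'E'
YAW=-7.4; O=np.array([.5712,.1471,0]); C=R.from_euler('z',YAW,degrees=True)
def knob(th,d=.140,h=.043):
    return O+C.apply([.085-d*np.cos(th)+h*np.sin(th),0,.0685+d*np.sin(th)+h*np.cos(th)])
def go(tgt,jaw=None): # tgt TCP; jaw = bearing of tool y, deg
    st=r.get_state(); q=R.from_quat(st['eef_rot']); M=q.as_matrix()
    print('t',round(st['clock'],2),'pos',np.array(st['tool_pos']),'jaw',np.degrees(np.arctan2(M[1,1],M[0,1])),'z',M[:,2],'F',np.array(st['contact_force']),'open',st['opening'])
    print('  travel',q.inv().apply(np.array(tgt)-st['tool_pos'])/.15)
    if jaw is not None:
        j=np.radians(jaw); x=[-np.sin(j),np.cos(j),0]; y=[np.cos(j),np.sin(j),0]
        T=np.array([-np.array(x),y,np.cross(-np.array(x),y)]).T
        print('  rot',(q.inv()*R.from_matrix(T)).as_rotvec()/np.pi)
E
python3 - <<'E'
from h import *
k=knob(.195); print(k); go(k+[0,0,-.019],YAW-90)
t=snap('top')
for d in viewer.pinpoint('top','lid_handle')[:2]: print(d['conf'],plane(t,d['at'],.138))
w=snap('wrist','w1'); 
for d in viewer.pinpoint('wrist','lid_handle')[:2]: print('w',d['conf'],d['at'],plane(w,d['at'],.138))
# spool: dark pixels
s=snap('scene')
for sn in (t,s):
    c=cloud(sn); hsv=cv2.cvtColor(sn['color'],cv2.COLOR_RGB2HSV)
    m=(abs(c[...,0]-.443)<.04)&(abs(c[...,1]+.25)<.04)&(c[...,2]>.043)&((hsv[...,0]<70)|(hsv[...,0]>110))
    q=c[m]; print(len(q),q.mean(0),q.min(0),q.max(0))
    u=cv2.minEnclosingCircle((q[:,:2]*1000).astype(np.float32)); print(u)
E
```

```text
[0.5276 0.1528 0.1378]
t 3.15 pos [0.5255 0.1527 0.2385] jaw -97.52487813413082 z [-0.0003 -0.0017 -1.    ] F [ 0.1485 -0.7098  0.4099] open 0.997151622816778
  travel [ 0.0133 -0.0038  0.7979]
  rot [-0.0011 -1.     -0.0009]
0.95 [ 0.2174 -0.3205  0.138 ]
0.88 [0.5292 0.1598 0.138 ]
w 0.85 [278.5, 207.2] [0.5258 0.1526 0.138 ]
255 [ 0.4406 -0.2505  0.0473] [ 0.4192 -0.2717  0.0431] [ 0.4625 -0.229   0.0521]
((441.1051940917969, -250.8870849609375), 22.847827911376953)
247 [ 0.4425 -0.2516  0.0476] [ 0.4183 -0.2742  0.0438] [ 0.4636 -0.2289  0.0514]
((441.03643798828125, -251.76524353027344), 23.121828079223633)
```

Request:
{"name": "play_rows", "arguments": {"commands": [{"delta_rot": [0, 0, 0], "travel": [0.01, 0, 0.35], "gripper": 1}, {"delta_rot": [0, 0, 0], "travel": [0.01, 0, 0.7], "gripper": 1}, {"delta_rot": [0, 0, 0], "travel": [0.01, 0, 0.8], "gripper": 1}, {"delta_rot": [0, 0, 0], "travel": [0.01, 0, 0.8], "gripper": 1}, {"delta_rot": [0, 0, 0], "travel": [0.01, 0, 0.8], "gripper": -1}, {"delta_rot": [0, 0, 0], "travel": [0.01, 0, 0.8], "gripper": -1}, {"delta_rot": [0, 0, 0], "travel": [0.01, 0, 0.8], "gripper": -1}, {"delta_rot": [0, 0, 0], "travel": [0.01, 0, 0.8], "gripper": -1}, {"delta_rot": [0, 0, 0], "travel": [0.01, 0, 0.8], "gripper": -1}, {"delta_rot": [0, 0, 0], "travel": [0.01, 0, 0.8], "gripper": -1}], "force": 20}}

```text
clock: 4.65
tool_pos: [0.5267, 0.1544, 0.1187]
eef_rot: [0.998, -0.065, -0.0, 0.0]
contact_force: [0.1, 0.9, -0.1]
opening: 0.344
```

```bash
sed -i 's/T=np.array(\[-np.array(x),y,np.cross(-np.array(x),y)\]).T/T=np.array([x,y,np.cross(x,y)]).T/' h.py; python3 - <<'E'
from h import *
go(knob(.195)+[0,0,-.019],YAW-90)
q=R.from_quat(r.get_state()['eef_rot'])
print('opening',r.get_state()['opening']*88)
for th in np.arange(.195,1.75,.12): print(round(th,3), q.inv().apply(knob(th)-knob(.195))/.15)
E
```

```text
t 4.65 pos [0.5267 0.1544 0.1187] jaw -97.45771755772682 z [-0.0001 -0.0001 -1.    ] F [ 0.1383  0.9168 -0.1172] open 0.3440830615845142
  travel [ 0.0069  0.0098 -0.001 ]
  rot [ 0.      0.     -0.0003]
opening 30.279309419437247
0.195 [0. 0. 0.]
0.315 [ 0.0615 -0.     -0.0996]
0.435 [ 0.1345 -0.0001 -0.1912]
0.555 [ 0.2179 -0.0002 -0.2734]
0.675 [ 0.3106 -0.0003 -0.345 ]
0.795 [ 0.4111 -0.0004 -0.405 ]
0.915 [ 0.5181 -0.0005 -0.4525]
1.035 [ 0.6301 -0.0006 -0.4868]
1.155 [ 0.7453 -0.0007 -0.5076]
1.275 [ 0.8622 -0.0008 -0.5143]
1.395 [ 0.9791 -0.0009 -0.5071]
1.515 [ 1.0942 -0.001  -0.4859]
1.635 [ 1.206  -0.0012 -0.451 ]
```

Request:
{"name": "play_rows", "arguments": {"commands": [{"delta_rot": [0, 0, 0], "travel": [0, 0, 0], "gripper": -1}, {"delta_rot": [0, 0, 0], "travel": [0, 0, 0], "gripper": -1}, {"delta_rot": [0, 0, 0], "travel": [0.06, 0, -0.1], "gripper": -1}, {"delta_rot": [0, 0, 0], "travel": [0.135, 0, -0.19], "gripper": -1}, {"delta_rot": [0, 0, 0], "travel": [0.218, 0, -0.273], "gripper": -1}, {"delta_rot": [0, 0, 0], "travel": [0.31, 0, -0.345], "gripper": -1}, {"delta_rot": [0, 0, 0], "travel": [0.41, 0, -0.405], "gripper": -1}, {"delta_rot": [0, 0, 0], "travel": [0.41, 0, -0.405], "gripper": -1}]}}

```text
clock: 5.65
tool_pos: [0.5876, 0.1467, 0.1804]
eef_rot: [0.998, -0.065, -0.0, -0.0]
contact_force: [-2.9, 1.0, 6.9]
opening: 0.301
```

```bash
python3 - <<'E'
from h import *
go(knob(.795)+[0,0,-.019],YAW-90)
t=snap('top'); s=snap('scene')
for n,sn in (('top',t),('scene',s)):
    c=cloud(sn)
    for d in viewer.outline_of(n,'lid'):
        p=c[d['pixels']]; p=p[(p[:,1]>0)]
        if len(p)<100: continue
        m=np.median(p,0); p=p[np.linalg.norm(p-m,axis=1)<.1]
        u,sv,vt=np.linalg.svd(p-p.mean(0),full_matrices=False); print(n,'normal',vt[2],'ang',np.arccos(abs(vt[2][2])),sv/np.sqrt(len(p)))
E
```

```text
t 5.65 pos [0.5876 0.1467 0.1804] jaw -97.47053839613005 z [-0.0005  0.0006 -1.    ] F [-2.8768  1.0122  6.9329] open 0.3010788775022495
  travel [0.009  0.0113 0.0058]
  rot [-0.0002  0.0002 -0.0004]
scene normal [-0.7385  0.1018 -0.6665] ang 0.84125725387171 [0.0506 0.0389 0.0062]
```

Request:
{"name": "play_rows", "arguments": {"commands": [{"delta_rot": [0, 0, 0], "travel": [0.107, 0, -0.047], "gripper": -1}, {"delta_rot": [0, 0, 0], "travel": [0.219, 0, -0.082], "gripper": -1}, {"delta_rot": [0, 0, 0], "travel": [0.334, 0, -0.103], "gripper": -1}, {"delta_rot": [0, 0, 0], "travel": [0.451, 0, -0.109], "gripper": -1}, {"delta_rot": [0, 0, 0], "travel": [0.568, 0, -0.102], "gripper": -1}, {"delta_rot": [0, 0, 0], "travel": [0.683, 0, -0.081], "gripper": -1}, {"delta_rot": [0, 0, 0], "travel": [0.795, 0, -0.046], "gripper": -1}, {"delta_rot": [0, 0, 0], "travel": [0.82, 0, -0.035], "gripper": -1}, {"delta_rot": [0, 0, 0], "travel": [0.82, 0, -0.035], "gripper": -1}]}}

```text
clock: 6.98
tool_pos: [0.7097, 0.1307, 0.1844]
eef_rot: [0.998, -0.065, 0.0, -0.0]
contact_force: [1.1, 1.4, -1.5]
opening: 0.296
```

```bash
python3 - <<'E'
from h import *
go(knob(1.66)+[0,0,-.019],YAW-90)
s=snap('scene','s2')
c=cloud(s).reshape(-1,3); l=C.inv().apply(c-O)
p=l[(l[:,2]>.1)&(l[:,2]<.235)&(abs(l[:,1])<.085)&(abs(l[:,1])>.06)&(l[:,0]>.02)&(l[:,0]<.15)]
if len(p)>50: print(len(p),np.polyfit(p[:,2],p[:,0],1),p[:,0].min(),p[:,0].max(),p[:,2].max())
E
```

```text
t 6.97 pos [0.7097 0.1307 0.1844] jaw -97.44990880614002 z [ 0.0004  0.0002 -1.    ] F [ 1.0505  1.3679 -1.5441] open 0.296134754949633
  travel [ 0.0056  0.0102 -0.0048]
  rot [-0.0001 -0.0001 -0.0003]
270 [0.1006 0.0846] 0.09450171294485916 0.10834491523019328 0.23404359823739407
```

View pics/s2.png

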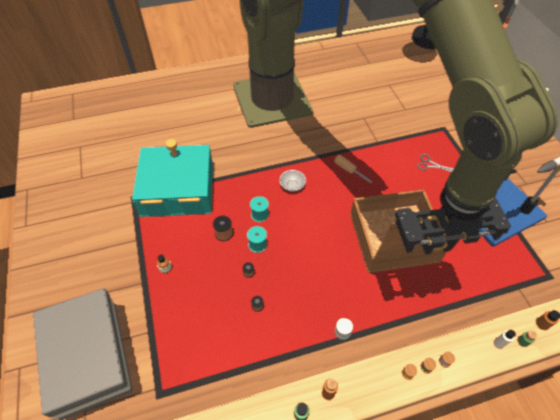

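The lid stands at about 1.67 rad with the box open. Release and go up.

Request:
{"name": "play_rows", "arguments": {"commands": [{"delta_rot": [0, 0, 0], "travel": [0, 0, 0], "gripper": 0.3}, {"delta_rot": [0, 0, 0], "travel": [0, 0, 0], "gripper": 0.3}, {"delta_rot": [0, 0, 0], "travel": [0, 0, 0], "gripper": 0.3}, {"delta_rot": [0, 0, 0], "travel": [0, 0, 0], "gripper": 0.3}, {"delta_rot": [0, 0, 0], "travel": [0, 0, -0.2], "gripper": 0.3}, {"delta_rot": [0, 0, 0], "travel": [0, 0, -0.5], "gripper": 0.3}, {"delta_rot": [0, 0, 0], "travel": [0, 0, -0.7], "gripper": 0.3}, {"delta_rot": [0, 0, 0], "travel": [0, 0, -0.7], "gripper": 0.3}]}}

```text
clock: 8.02
tool_pos: [0.7113, 0.1306, 0.2929]
eef_rot: [0.998, -0.065, 0.003, -0.001]
contact_force: [0.3, 0.1, -0.1]
opening: 0.652
```

```bash
python3 - <<'E'
from h import *
go([.441,-.2513,.15],-95)
s=snap('scene')
c=cloud(s).reshape(-1,3); l=C.inv().apply(c-O)
p=l[(l[:,2]>.1)&(l[:,2]<.225)&(abs(l[:,1])<.085)&(l[:,0]>.02)&(l[:,0]<.12)]
print(len(p),np.polyfit(p[:,2],p[:,0],1))
E
```

```text
t 8.03 pos [0.7113 0.1306 0.2929] jaw -97.46890920555913 z [ 0.0062  0.0012 -1.    ] F [ 0.2947  0.1388 -0.1124] open 0.6517585559283438
  travel [-1.4612  2.7606  0.9385]
  rot [-0.0006 -0.0019 -0.0137]
1772 [0.105  0.0839]
```

Request:
{"name": "play_rows", "arguments": {"commands": [{"delta_rot": [0, 0, 0], "travel": [-0.2, 0.36, 0], "gripper": 0.6}, {"delta_rot": [0, 0, 0], "travel": [-0.38, 0.72, 0], "gripper": 0.6}, {"delta_rot": [0, 0, 0], "travel": [-0.487, 0.92, 0], "gripper": 0.6}]}}

```text
clock: 8.45
tool_pos: [0.6163, -0.0007, 0.288]
eef_rot: [0.998, -0.067, -0.002, 0.001]
contact_force: [-0.1, 0.2, 1.6]
opening: 0.802
```

Request:
{"name": "play_rows", "arguments": {"commands": [{"delta_rot": [0, 0, 0], "travel": [-0.2, 0.36, 0], "gripper": 0.6}, {"delta_rot": [0, 0, 0], "travel": [-0.38, 0.72, 0], "gripper": 0.6}, {"delta_rot": [0, 0, 0], "travel": [-0.487, 0.92, 0], "gripper": 0.6}]}}

```text
clock: 8.82
tool_pos: [0.5256, -0.1273, 0.2883]
eef_rot: [0.998, -0.067, -0.002, 0.001]
contact_force: [-0.5, -0.9, 0.7]
opening: 0.803
```

Request:
{"name": "play_rows", "arguments": {"commands": [{"delta_rot": [0, 0, 0], "travel": [-0.2, 0.36, 0.2], "gripper": 0.6}, {"delta_rot": [0, 0, 0], "travel": [-0.38, 0.7, 0.5], "gripper": 0.6}, {"delta_rot": [0, 0, 0], "travel": [-0.487, 0.92, 0.8], "gripper": 0.6}, {"delta_rot": [0, 0, 0], "travel": [-0.487, 0.92, 0.94], "gripper": 0.6}, {"delta_rot": [0, 0, 0], "travel": [-0.487, 0.92, 0.94], "gripper": 0.6}, {"delta_rot": [0, 0, 0], "travel": [-0.487, 0.92, 0.94], "gripper": 0.6}]}}

```text
clock: 9.57
tool_pos: [0.4393, -0.2508, 0.149]
eef_rot: [0.998, -0.064, 0.0, -0.0]
contact_force: [0.4, -0.4, 0.3]
opening: 0.8
```

```bash
python3 - <<'E'
from h import *
go([.441,-.2513,.011],-95)
w=snap('wrist','w2')
for d in viewer.pinpoint('wrist','spool_center'): print('w',d['conf'],d['at'],plane(w,d['at'],.024))
c=cloud(w); hsv=cv2.cvtColor(w['color'],cv2.COLOR_RGB2HSV)
m=(abs(c[...,0]-.443)<.04)&(abs(c[...,1]+.25)<.04)&(abs(c[...,2]-.048)<.006)&((hsv[...,0]<70)|(hsv[...,0]>110))
q=c[m]; print(len(q),cv2.minEnclosingCircle((q[:,:2]*1000).astype(np.float32)) if len(q) else 0, q.mean(0))
E
```

```text
t 9.57 pos [ 0.4393 -0.2508  0.149 ] jaw -97.38350166800966 z [ 0.0005  0.0004 -1.    ] F [ 0.435  -0.3765  0.2864] open 0.8004815952211316
  travel [0.0112 0.0021 0.9202]
  rot [-0.0002 -0.0001 -0.0132]
w 0.97 [166.4, 243.6] [ 0.412  -0.1508  0.024 ]
w 0.76 [276.8, 193.9] [ 0.4433 -0.2491  0.024 ]
w 0.69 [178.2, 140.4] [ 0.4954 -0.1797  0.024 ]
2830 ((442.2103271484375, -250.8092498779297), 23.004127502441406) [ 0.4429 -0.2508  0.0484]
```

View pics/w2.png

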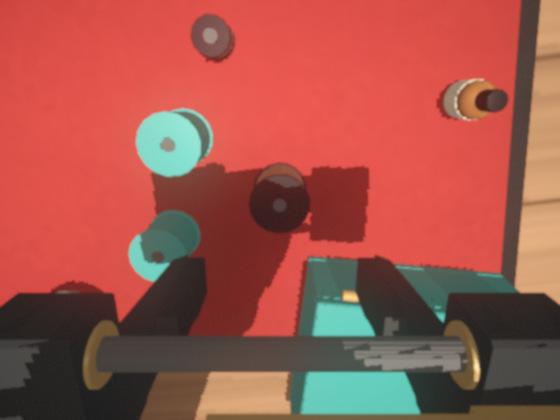

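The wrist view shows the black spool with copper wire at (280,205) between the fingers. The turquoise spools at (170,143) and (165,245) are clear.

Request:
{"name": "play_rows", "arguments": {"commands": [{"delta_rot": [0, 0, 0], "travel": [0.016, 0.002, 0.3], "gripper": 0.6}, {"delta_rot": [0, 0, 0], "travel": [0.016, 0.002, 0.6], "gripper": 0.6}, {"delta_rot": [0, 0, 0], "travel": [0.016, 0.002, 0.8], "gripper": 0.6}, {"delta_rot": [0, 0, 0], "travel": [0.016, 0.002, 0.91], "gripper": 0.6}, {"delta_rot": [0, 0, 0], "travel": [0.016, 0.002, 0.91], "gripper": 0.6}, {"delta_rot": [0, 0, 0], "travel": [0.016, 0.002, 0.91], "gripper": -1}, {"delta_rot": [0, 0, 0], "travel": [0.016, 0.002, 0.91], "gripper": -1}, {"delta_rot": [0, 0, 0], "travel": [0.016, 0.002, 0.91], "gripper": -1}, {"delta_rot": [0, 0, 0], "travel": [0.016, 0.002, 0.91], "gripper": -1}, {"delta_rot": [0, 0, 0], "travel": [0.016, 0.002, 0.91], "gripper": -1}, {"delta_rot": [0, 0, 0], "travel": [0.016, 0.002, 0.91], "gripper": -1}], "force": 20}}

```text
clock: 11.05
tool_pos: [0.4415, -0.2521, 0.013]
eef_rot: [0.998, -0.065, 0.001, 0.0]
contact_force: [-0.5, 1.2, 6.3]
opening: 0.476
```

Request:
{"name": "play_rows", "arguments": {"commands": [{"delta_rot": [0, 0, 0], "travel": [0, 0, 0], "gripper": -1}, {"delta_rot": [0, 0, 0], "travel": [0, 0, -0.15], "gripper": -1}, {"delta_rot": [0, 0, 0], "travel": [0, 0, -0.4], "gripper": -1}, {"delta_rot": [0, 0, 0], "travel": [0, 0, -0.7], "gripper": -1}, {"delta_rot": [0, 0, 0], "travel": [0, 0, -0.95], "gripper": -1}, {"delta_rot": [0, 0, 0], "travel": [0, 0, -0.95], "gripper": -1}, {"delta_rot": [0, 0, 0], "travel": [0, 0, -0.95], "gripper": -1}]}}

```text
clock: 11.92
tool_pos: [0.4403, -0.252, 0.1541]
eef_rot: [0.998, -0.065, -0.001, -0.0]
contact_force: [0.3, 0.2, -2.0]
opening: 0.479
```

```bash
python3 - <<'E'
from h import *
P=O+C.apply([-.015,0,0]); print(P)
go([P[0],P[1],.15],YAW-90)
s=snap('scene','s3'); cv2.imwrite('pics/s3c.png',cv2.resize(s['color'][60:340,120:480],(720,560))[:,:,::-1])
E
```

```text
[0.5563 0.149  0.    ]
t 11.93 pos [ 0.4403 -0.252   0.1541] jaw -97.46329308071311 z [-0.0012  0.0005 -1.    ] F [ 0.3047  0.1763 -1.9971] open 0.4785595978707075
  travel [ 0.4196 -2.7513  0.0274]
  rot [-0.0001  0.0004 -0.0004]
```

View pics/s3c.png

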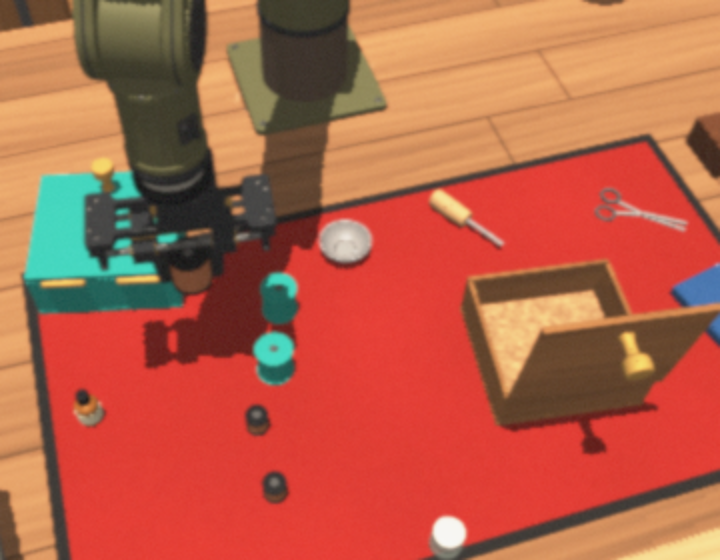

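Request:
{"name": "play_rows", "arguments": {"commands": [{"delta_rot": [0, 0, 0], "travel": [0.05, -0.3, 0], "gripper": -1}, {"delta_rot": [0, 0, 0], "travel": [0.1, -0.65, 0], "gripper": -1}, {"delta_rot": [0, 0, 0], "travel": [0.14, -0.92, 0], "gripper": -1}]}}

```text
clock: 12.35
tool_pos: [0.4793, -0.1157, 0.1531]
eef_rot: [0.998, -0.064, -0.002, -0.0]
contact_force: [0.3, 0.5, -2.2]
opening: 0.478
```

Request:
{"name": "play_rows", "arguments": {"commands": [{"delta_rot": [0, 0, 0], "travel": [0.05, -0.35, 0], "gripper": -1}, {"delta_rot": [0, 0, 0], "travel": [0.1, -0.65, 0], "gripper": -1}, {"delta_rot": [0, 0, 0], "travel": [0.14, -0.92, 0], "gripper": -1}]}}

```text
clock: 12.72
tool_pos: [0.5178, 0.0178, 0.153]
eef_rot: [0.998, -0.064, -0.002, 0.0]
contact_force: [-0.4, -0.3, -2.1]
opening: 0.474
```

Request:
{"name": "play_rows", "arguments": {"commands": [{"delta_rot": [0, 0, 0], "travel": [0.05, -0.35, 0], "gripper": -1}, {"delta_rot": [0, 0, 0], "travel": [0.1, -0.65, 0], "gripper": -1}, {"delta_rot": [0, 0, 0], "travel": [0.14, -0.85, 0], "gripper": -1}, {"delta_rot": [0, 0, 0], "travel": [0.14, -0.91, 0], "gripper": -1}, {"delta_rot": [0, 0, 0], "travel": [0.14, -0.91, 0], "gripper": -1}, {"delta_rot": [0, 0, 0], "travel": [0.14, -0.91, 0], "gripper": -1}]}}

```text
clock: 13.48
tool_pos: [0.5564, 0.1461, 0.1543]
eef_rot: [0.998, -0.066, -0.001, 0.001]
contact_force: [-0.2, -0.4, -1.9]
opening: 0.474
```

```bash
python3 - <<'E'
from h import *
P=O+C.apply([-.015,0,0]); 
go([P[0],P[1],.0225],YAW-90)
E
```

```text
t 13.47 pos [0.5564 0.1461 0.1543] jaw -97.61154829991649 z [-0.0014 -0.002  -1.    ] F [-0.1659 -0.4258 -1.9   ] open 0.4737912617298039
  travel [-0.0021 -0.0212  0.8787]
  rot [ 0.0007  0.0004 -0.0012]
```

Request:
{"name": "play_rows", "arguments": {"commands": [{"delta_rot": [0, 0, 0], "travel": [0, -0.02, 0.25], "gripper": -1}, {"delta_rot": [0, 0, 0], "travel": [0, -0.02, 0.5], "gripper": -1}, {"delta_rot": [0, 0, 0], "travel": [0, -0.02, 0.7], "gripper": -1}, {"delta_rot": [0, 0, 0], "travel": [0, -0.02, 0.8], "gripper": -1}, {"delta_rot": [0, 0, 0], "travel": [0, -0.02, 0.85], "gripper": -1}, {"delta_rot": [0, 0, 0], "travel": [0, -0.02, 0.87], "gripper": -1}, {"delta_rot": [0, 0, 0], "travel": [0, -0.02, 0.87], "gripper": -1}, {"delta_rot": [0, 0, 0], "travel": [0, -0.02, 0.87], "gripper": -1}]}}

```text
clock: 14.48
tool_pos: [0.5579, 0.1517, 0.0249]
eef_rot: [0.998, -0.065, 0.001, -0.0]
contact_force: [0.1, -0.3, -1.5]
opening: 0.476
```

```bash
python3 - <<'E'
from h import *
P=O+C.apply([-.015,0,0]); 
go([P[0],P[1],.0225],YAW-90)
E
```

```text
t 14.47 pos [0.5579 0.1517 0.0249] jaw -97.45514461549733 z [ 0.0013  0.0003 -1.    ] F [ 0.0504 -0.2811 -1.4591] open 0.47624736041756743
  travel [-0.008   0.019   0.0162]
  rot [-0.0001 -0.0004 -0.0003]
```

Request:
{"name": "play_rows", "arguments": {"commands": [{"delta_rot": [0, 0, 0], "travel": [0, 0, 0.007], "gripper": -1}, {"delta_rot": [0, 0, 0], "travel": [0, 0, 0.014], "gripper": -1}, {"delta_rot": [0, 0, 0], "travel": [0, 0, 0.02], "gripper": -1}, {"delta_rot": [0, 0, 0], "travel": [0, 0, 0.02], "gripper": -1}]}}

```text
clock: 14.98
tool_pos: [0.5573, 0.1516, 0.0212]
eef_rot: [0.998, -0.065, -0.0, 0.0]
contact_force: [-0.7, 1.0, -1.1]
opening: 0.478
```

Request:
{"name": "play_rows", "arguments": {"commands": [{"delta_rot": [0, 0, 0], "travel": [0, 0, 0.007], "gripper": -1}, {"delta_rot": [0, 0, 0], "travel": [0, 0, 0.013], "gripper": -1}, {"delta_rot": [0, 0, 0], "travel": [0, 0, 0.013], "gripper": -1}, {"delta_rot": [0, 0, 0], "travel": [0, 0, 0.013], "gripper": -1}]}}

```text
clock: 15.48
tool_pos: [0.5573, 0.1515, 0.0209]
eef_rot: [0.998, -0.065, 0.0, -0.0]
contact_force: [-2.9, 0.2, 13.9]
opening: 0.477
```

Floor contact (13.9 N). Release and go up.

Request:
{"name": "play_rows", "arguments": {"commands": [{"delta_rot": [0, 0, 0], "travel": [0, 0, -0.006], "gripper": -1}, {"delta_rot": [0, 0, 0], "travel": [0, 0, -0.006], "gripper": 0.6}, {"delta_rot": [0, 0, 0], "travel": [0, 0, -0.006], "gripper": 0.6}, {"delta_rot": [0, 0, 0], "travel": [0, 0, -0.006], "gripper": 0.6}, {"delta_rot": [0, 0, 0], "travel": [0, 0, -0.006], "gripper": 0.6}, {"delta_rot": [0, 0, 0], "travel": [0, 0, -0.006], "gripper": 0.6}, {"delta_rot": [0, 0, 0], "travel": [0, 0, -0.2], "gripper": 0.6}, {"delta_rot": [0, 0, 0], "travel": [0, 0, -0.5], "gripper": 0.6}, {"delta_rot": [0, 0, 0], "travel": [0, 0, -0.8], "gripper": 0.6}, {"delta_rot": [0, 0, 0], "travel": [0, 0, -1], "gripper": 0.6}]}}

```text
clock: 16.73
tool_pos: [0.5579, 0.1517, 0.1714]
eef_rot: [0.998, -0.065, 0.001, -0.0]
contact_force: [0.6, -0.0, -0.5]
opening: 0.795
```

Request:
{"name": "play_rows", "arguments": {"commands": [{"delta_rot": [0, 0, 0], "travel": [0, 0, -0.4], "gripper": 0.6}, {"delta_rot": [0, 0, 0], "travel": [0, 0, -0.8], "gripper": 0.6}, {"delta_rot": [0, 0, 0], "travel": [0, 0, -0.8], "gripper": 0.6}, {"delta_rot": [0, 0, 0], "travel": [0, 0, -0.8], "gripper": 0.6}]}}

```text
clock: 17.23
tool_pos: [0.5567, 0.1515, 0.2887]
eef_rot: [0.998, -0.065, -0.001, 0.0]
contact_force: [0.3, 0.5, -0.8]
opening: 0.798
```

```bash
python3 - <<'E'
from h import *
k=knob(1.67); go(k+[0,0,.085],YAW-90); print(k)
t=snap('top'); w=snap('wrist','w4'); s=snap('scene')
for n,sn in (('top',t),('wrist',w)):
  c=C.inv().apply(cloud(sn).reshape(-1,3)-O)
  q=c[(abs(c[:,0])<.07)&(abs(c[:,1])<.07)&(c[:,2]>.045)&(c[:,2]<.08)]; print(n,len(q),q.mean(0) if len(q) else 0,q.min(0),q.max(0))
for d in viewer.pinpoint('scene','lid_handle'): print(d['conf'],d['at'],plane(s,d['at'],k[2]))
c=C.inv().apply(cloud(s).reshape(-1,3)-O)
p=c[(c[:,2]>.1)&(c[:,2]<.225)&(abs(c[:,1])<.085)&(c[:,0]>.02)&(c[:,0]<.12)]
print(len(p),np.polyfit(p[:,2],p[:,0],1))
kn=c[(c[:,0]>.12)&(c[:,0]<.18)&(c[:,2]>.14)&(abs(c[:,1])<.05)&(c[:,2]<.25)]; print('knob',len(kn),kn.mean(0),kn.min(0),kn.max(0))
cv2.imwrite('pics/tw.png',np.hstack([cv2.resize(w['color'],(400,300)),cv2.resize(t['color'][120:240,100:260],(400,300))])[:,:,::-1])
E
```

```text
t 17.23 pos [0.5567 0.1515 0.2887] jaw -97.45036469291851 z [-0.0011 -0.0002 -1.    ] F [ 0.3177  0.5203 -0.7557] open 0.7983817276511668
  travel [1.0441 0.0159 0.    ]
  rot [ 0.0001  0.0003 -0.0003]
[0.7117 0.1289 0.2036]
top 261 [-0.0159  0.0006  0.0555] [-0.0388 -0.0211  0.0459] [0.0067 0.0231 0.0606]
wrist 1323 [-0.0134  0.0017  0.0564] [-0.0365 -0.0203  0.0534] [0.0088 0.0237 0.0589]
0.97 [437.5, 242.3] [0.7078 0.1291 0.2036]
0.64 [171.1, 142.0] [ 0.3021 -0.3194  0.2036]
1789 [0.1052 0.0838]
knob 198 [ 0.1403 -0.003   0.2098] [ 0.1204 -0.0135  0.1933] [0.1497 0.0123 0.2208]
```

View pics/tw.png

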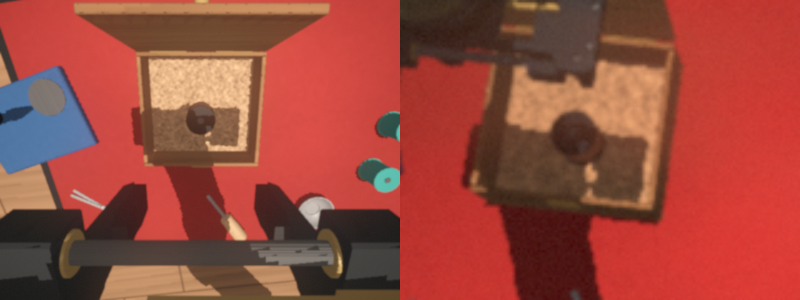

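The spool stands upright on the floor: its top is at 56 mm, expected 56. It is centred at case (−15, 1) mm and clear of the fingers. Next, back to the knob.

Request:
{"name": "play_rows", "arguments": {"commands": [{"delta_rot": [0, 0, 0], "travel": [0.35, 0, 0], "gripper": 0.6}, {"delta_rot": [0, 0, 0], "travel": [0.7, 0, 0], "gripper": 0.6}, {"delta_rot": [0, 0, 0], "travel": [1, 0, 0], "gripper": 0.6}, {"delta_rot": [0, 0, 0], "travel": [1, 0, 0], "gripper": 0.6}, {"delta_rot": [0, 0, 0], "travel": [1, 0, 0], "gripper": 0.6}]}}

```text
clock: 18.05
tool_pos: [0.7049, 0.1324, 0.2879]
eef_rot: [0.998, -0.065, -0.002, 0.0]
contact_force: [0.2, -0.8, -0.6]
opening: 0.801
```

```bash
python3 - <<'E'
from h import *
go([.7105,.1300,.1844],YAW-90)
E
```

```text
t 18.05 pos [0.7049 0.1324 0.2879] jaw -97.45023895653509 z [-0.0031 -0.0001 -1.    ] F [ 0.2303 -0.797  -0.5607] open 0.8008491959458164
  travel [0.0414 0.0103 0.6899]
  rot [ 0.0002  0.001  -0.0003]
```

Request:
{"name": "play_rows", "arguments": {"commands": [{"delta_rot": [0, 0, 0], "travel": [0.03, 0.01, 0], "gripper": 0.6}, {"delta_rot": [0, 0, 0], "travel": [0.03, 0.01, 0.3], "gripper": 0.6}, {"delta_rot": [0, 0, 0], "travel": [0.03, 0.01, 0.55], "gripper": 0.6}, {"delta_rot": [0, 0, 0], "travel": [0.03, 0.01, 0.69], "gripper": 0.6}, {"delta_rot": [0, 0, 0], "travel": [0.03, 0.01, 0.69], "gripper": 0.6}, {"delta_rot": [0, 0, 0], "travel": [0.03, 0.01, 0.69], "gripper": -1}, {"delta_rot": [0, 0, 0], "travel": [0.03, 0.01, 0.69], "gripper": -1}, {"delta_rot": [0, 0, 0], "travel": [0.03, 0.01, 0.69], "gripper": -1}, {"delta_rot": [0, 0, 0], "travel": [0.03, 0.01, 0.69], "gripper": -1}, {"delta_rot": [0, 0, 0], "travel": [0.03, 0.01, 0.69], "gripper": -1}, {"delta_rot": [0, 0, 0], "travel": [0.03, 0.01, 0.69], "gripper": -1}, {"delta_rot": [0, 0, 0], "travel": [0.03, 0.01, 0.69], "gripper": -1}], "force": 20}}

```text
clock: 19.55
tool_pos: [0.7106, 0.1306, 0.1861]
eef_rot: [0.998, -0.065, 0.0, -0.0]
contact_force: [-0.8, 0.7, 2.2]
opening: 0.306
```

```bash
python3 - <<'E'
from h import *
go([.7105,.1300,.1844],YAW-90)
q=R.from_quat(r.get_state()['eef_rot'])
for th in np.arange(1.67,-.05,-.12): print(round(th,3), q.inv().apply(knob(th)-knob(1.67))/.15)
E
```

```text
t 19.55 pos [0.7106 0.1306 0.1861] jaw -97.43800995871042 z [ 0.0006  0.0007 -1.    ] F [-0.8271  0.7114  2.2454] open 0.3057685772659146
  travel [0.0001 0.0039 0.0111]
  rot [-0.0002 -0.0002 -0.0002]
1.67 [0. 0. 0.]
1.55 [-0.1105  0.     -0.0388]
1.43 [-0.2248  0.0001 -0.0641]
1.31 [-0.3413  0.0002 -0.0755]
1.19 [-0.4584  0.0003 -0.0729]
1.07 [-0.5743  0.0003 -0.0563]
0.95 [-0.6874  0.0004 -0.0259]
0.83 [-0.796   0.0005  0.0178]
0.71 [-0.8987  0.0007  0.0741]
0.59 [-0.9938  0.0008  0.1424]
0.47 [-1.0801  0.0009  0.2215]
0.35 [-1.1563  0.001   0.3105]
0.23 [-1.2213  0.0011  0.4078]
0.11 [-1.2742  0.0012  0.5123]
-0.01 [-1.3142  0.0013  0.6224]
```

Request:
{"name": "play_rows", "arguments": {"commands": [{"delta_rot": [0, 0, 0], "travel": [0, 0, 0], "gripper": -1}, {"delta_rot": [0, 0, 0], "travel": [-0.11, 0, -0.039], "gripper": -1}, {"delta_rot": [0, 0, 0], "travel": [-0.225, 0, -0.064], "gripper": -1}, {"delta_rot": [0, 0, 0], "travel": [-0.341, 0, -0.075], "gripper": -1}, {"delta_rot": [0, 0, 0], "travel": [-0.458, 0, -0.073], "gripper": -1}, {"delta_rot": [0, 0, 0], "travel": [-0.574, 0, -0.056], "gripper": -1}, {"delta_rot": [0, 0, 0], "travel": [-0.687, 0, -0.026], "gripper": -1}, {"delta_rot": [0, 0, 0], "travel": [-0.796, 0, 0.018], "gripper": -1}, {"delta_rot": [0, 0, 0], "travel": [-0.796, 0, 0.018], "gripper": -1}]}}

```text
clock: 20.68
tool_pos: [0.5907, 0.1462, 0.1821]
eef_rot: [0.998, -0.064, -0.001, 0.0]
contact_force: [0.0, 3.1, -4.7]
opening: 0.302
```

```bash
python3 - <<'E'
from h import *
go(knob(.83)-[0,0,.019],YAW-90)
q=R.from_quat(r.get_state()['eef_rot'])
for th in np.arange(.83,-.05,-.12): print(round(th,3), q.inv().apply(knob(th)-knob(.83))/.15)
E
```

```text
t 20.68 pos [0.5907 0.1462 0.1821] jaw -97.3929091612033 z [-0.0026  0.0001 -1.    ] F [ 0.0052  3.0745 -4.7353] open 0.3022169283072624
  travel [0.019  0.011  0.0016]
  rot [0.0001 0.0008 0.    ]
0.83 [0. 0. 0.]
0.71 [-0.1025 -0.      0.0567]
0.59 [-0.1974 -0.      0.1252]
0.47 [-0.2834 -0.0001  0.2046]
0.35 [-0.3594 -0.0001  0.2938]
0.23 [-0.4241 -0.0001  0.3914]
0.11 [-0.4766 -0.0002  0.496 ]
-0.01 [-0.5163 -0.0002  0.6062]
```

Request:
{"name": "play_rows", "arguments": {"commands": [{"delta_rot": [0, 0, 0], "travel": [-0.1, 0, 0.057], "gripper": -1}, {"delta_rot": [0, 0, 0], "travel": [-0.195, 0, 0.125], "gripper": -1}, {"delta_rot": [0, 0, 0], "travel": [-0.28, 0, 0.205], "gripper": -1}, {"delta_rot": [0, 0, 0], "travel": [-0.355, 0, 0.294], "gripper": -1}, {"delta_rot": [0, 0, 0], "travel": [-0.42, 0, 0.391], "gripper": -1}, {"delta_rot": [0, 0, 0], "travel": [-0.47, 0, 0.496], "gripper": -1}, {"delta_rot": [0, 0, 0], "travel": [-0.5, 0, 0.56], "gripper": -1}, {"delta_rot": [0, 0, 0], "travel": [-0.51, 0, 0.59], "gripper": -1}, {"delta_rot": [0, 0, 0], "travel": [-0.51, 0, 0.59], "gripper": -1}]}}

```text
clock: 21.8
tool_pos: [0.5182, 0.1557, 0.0946]
eef_rot: [0.998, -0.065, 0.002, -0.0]
contact_force: [4.8, 2.4, -3.2]
opening: 0.305
```

```bash
cat > lid.py <<'E'
from h import *
go(knob(0)-[0,0,.019],YAW-90)
for n in ('top','scene'):
    c=C.inv().apply(cloud(snap(n)).reshape(-1,3)-O)
    p=c[(abs(c[:,0])<.08)&(abs(c[:,1])<.08)&(c[:,2]>.066)&(c[:,2]<.09)]
    k=np.polyfit(p[:,0],p[:,2],1); print(n,len(p),'theta',-np.arctan(k[0]),'z centre',k[1])
E
python3 lid.py
```

```text
t 21.8 pos [0.5182 0.1557 0.0946] jaw -97.47422286437238 z [ 0.0035  0.0006 -1.    ] F [ 4.8191  2.3612 -3.1766] open 0.30521257433814364
  travel [-0.009   0.0116  0.0139]
  rot [-0.0003 -0.0011 -0.0004]
top 1919 theta 0.010541956735712971 z centre 0.077086300407475
scene 3774 theta 0.01342142307675014 z centre 0.07679909931956604
```

Request:
{"name": "play_rows", "arguments": {"commands": [{"delta_rot": [0, 0, 0], "travel": [-0.005, 0, 0.01], "gripper": -1}, {"delta_rot": [0, 0, 0], "travel": [-0.005, 0, 0.02], "gripper": -1}, {"delta_rot": [0, 0, 0], "travel": [-0.005, 0, 0.025], "gripper": -1}, {"delta_rot": [0, 0, 0], "travel": [-0.005, 0, 0.025], "gripper": -1}]}}

```text
clock: 22.4
tool_pos: [0.5177, 0.1558, 0.0924]
eef_rot: [0.998, -0.065, 0.002, -0.001]
contact_force: [3.5, 1.5, 9.1]
opening: 0.296
```

```bash
python3 lid.py
```

```text
t 22.4 pos [0.5177 0.1558 0.0924] jaw -97.48960414203127 z [ 0.0046  0.0011 -1.    ] F [3.4834 1.5272 9.1086] open 0.29606888319123104
  travel [-0.0054  0.0115 -0.0004]
  rot [-0.0005 -0.0014 -0.0005]
top 1913 theta -0.0003748293751762602 z centre 0.07605987411431199
scene 3747 theta 0.0008320431253500992 z centre 0.07562600353762962
```

The lid reads shut (about 0.000 rad, +9 N reaction). Press slightly more, release while pressed, then retreat straight up.

Request:
{"name": "play_rows", "arguments": {"commands": [{"delta_rot": [0, 0, 0], "travel": [0, 0, 0.008], "gripper": -1}, {"delta_rot": [0, 0, 0], "travel": [0, 0, 0.008], "gripper": -1}, {"delta_rot": [0, 0, 0], "travel": [0, 0, 0.008], "gripper": 0.6}, {"delta_rot": [0, 0, 0], "travel": [0, 0, 0.008], "gripper": 0.6}, {"delta_rot": [0, 0, 0], "travel": [0, 0, 0.008], "gripper": 0.6}, {"delta_rot": [0, 0, 0], "travel": [0, 0, 0.008], "gripper": 0.6}, {"delta_rot": [0, 0, 0], "travel": [0, 0, 0.008], "gripper": 0.6}, {"delta_rot": [0, 0, 0], "travel": [0, 0, -0.2], "gripper": 0.6}, {"delta_rot": [0, 0, 0], "travel": [0, 0, -0.5], "gripper": 0.6}, {"delta_rot": [0, 0, 0], "travel": [0, 0, -0.9], "gripper": 0.6}, {"delta_rot": [0, 0, 0], "travel": [0, 0, -0.9], "gripper": 0.6}, {"delta_rot": [0, 0, 0], "travel": [0, 0, -0.9], "gripper": 0.6}]}}

```text
clock: 24.0
tool_pos: [0.5148, 0.1555, 0.2255]
eef_rot: [0.998, -0.065, -0.0, 0.0]
contact_force: [-0.6, -0.6, -0.4]
opening: 0.798
```

```bash
python3 lid.py; python3 -c "
from h import *
snap('scene','s9')"
```

```text
t 24.0 pos [0.5148 0.1555 0.2255] jaw -97.44999810641237 z [-0.0007 -0.0002 -1.    ] F [-0.5868 -0.6338 -0.4207] open 0.7976159410459327
  travel [0.0138 0.007  0.8865]
  rot [ 0.0001  0.0002 -0.0003]
top 2488 theta -0.0005625096935411841 z centre 0.07609087508791777
scene 3869 theta 0.001052961402115309 z centre 0.07562916398843113
```

View pics/s9.png

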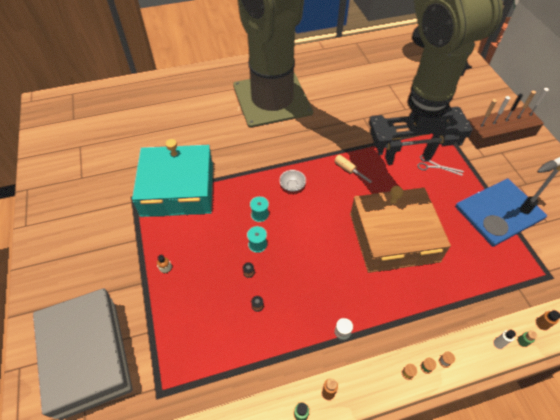

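The final picture shows the brown box shut at (400,228) and the gripper clear of it. The big spool is no longer on the mat, and the turquoise and small spools have not moved. I'm handing in.

```bash
python3 -c "
from h import *
print(r.finish_job())"
```

```text
the job is handed in; nothing more can be done
None
```

The big black and copper spool is in the brown box with the lid shut, and I handed the job in at about 24 s of the 72 s allowed.

- **Lid opened:** I swung it up by the knob to about 1.67 rad. It stayed there after I let go.
- **Spool placed:** I set it upright on the cork floor and released it. Its top measured 56 mm, as expected, about 15 mm from the box centre towards the front.
- **Lid shut:** I lowered it by the knob and pressed it closed. After release, the two cameras read −0.0006 and +0.001 rad.
- **Forces:** the highest reading at the end of a move was about 14 N, when the spool touched the floor. Forces within a move were not logged.
- **Last checks:** the gripper was clear of everything, and the turquoise and small spools were where they started. No check failed. I did not see the spool again once the lid was shut.

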